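Log a casting flask's depth in memory 7

TASK

Record the bore depth of the casting flask standing under the depth gauge in memory 7: roll the orange-and-black knurled wheel on the readout console until 7 stands in the middle of its window. Then lower the gauge's probe gently by its knob until it touches the bottom of that flask, and swing the red lever all the way over, away from the robot, to lock the slide at that height. Let go of everything, and leave both flasks and all other things where they stand.

Things in the scene. Friction and masses are not known exactly. Their poses are not given: they have to be found in the camera images.
- gauge: Depth gauge, fixed. Origin: centre of the underside of its white marble base plate, 130 (x) x 240 (y) x 15 high. Own x points away from the robot, y to the left. A steel column 32 dia stands at (0, 85); a grey arm 36 wide (x), from y = -7 to 98, at heights 120 to 150, reaches from it over the flask; the probe runs upright through the arm at (0, 20). The other flask stands at the other place on the plate, at (0, -75) (which of the two flasks stands where varies).
- probe: The sliding probe: an upright steel rod 9 dia and 130 long with a black knob 24 dia x 35 high on top (brass bands), to be gripped from above. Origin: the rod's lower end. The slide is stiff (about 2.5 N) and stays where it is left. It travels 90 down from fully up (lower end 115 above the table); it starts fully up or up to 20 lower, clear above the flasks, which reach 75 above the table.
- probe_tip (a point): The lower end of the probe rod.
- probe_knob (a point): Middle of the black knob, 147.5 above the tip; the knob spans 17.5 above and below.
- lock (a joint): Red lock lever on top of the column, turning about the upright line through point lock_axis, rad: 0 = unlocked, pointing 45 degrees to the robot's side of the gauge's +y; grows as the lever swings away from the robot (clockwise from above); 0.785 = along +y; stop at 1.6. Locked above 1.2. Turns with about 1 N at the pin and stays where it is left; it is only the setting of the lock, the probe is held by friction all along.
- lock_pin (a point): On the axis of the lever's upright red pin, 14 dia, 60 from the lever's axis, 186 above the table. The free part of the pin spans from 24 below this point (top of the lever's arm) to 14 above it.
- lock_axis (a point): On the lever's upright axis, fixed to the gauge, level with point lock_pin.
- flask_a: Steel casting flask (open cup), 60 dia x 60 high, bore 44 dia and 25 deep, 0.7 kg, loose, standing on the gauge's plate. Origin: centre of underside.
- flask_b: As flask_a from outside, but the bore is 48 deep.
- flask_a_floor (a point): Centre of the bottom of flask_a's bore, 35 above its underside.
- flask_b_floor (a point): Centre of the bottom of flask_b's bore, 12 above its underside.
- console: Grey readout console, fixed, 150 (x) x 180 (y) x 92 high. Origin: centre of its underside; own x points away from the robot, y to the left. The wheel sticks 30 out of its flat top at y = 35; the window with a white frame lies in its top at y = -30, with a green display at y = -69.
- wheel_axle (a point): Centre of the knurled wheel, on its axle, 62 above the table. The wheel is 120 dia and 16 thick (black, 24 orange ribs across its rim), upright, its axle along the console's y. The rim's top is 122 above the table, 30 above the console's top, and can be pinched by its two flat sides.
- window (a point): Centre of the window, level with the console's top. Through it shows one white digit of a black drum of 29 radius turning with the wheel; digits 0 to 9 are 36 degrees (18 mm) apart, upright as seen from the robot.
- wheel (a joint): Angle of the wheel and drum, rad: digit n stands in the middle of the window at n x 0.6283 (7 at 4.398). Grows as the top of the wheel rolls away from the robot. Stops a little beyond 0 and 9. No clicks; it needs about 1.5 N at the rim and stays where it is left.
- bottle: Bystander: amber glass bottle with a black cap, 52 dia x 150 high, upright (mm). Origin: centre of its underside. Leave it alone.
- mandrel: Bystander: upright tapered steel ring mandrel on a round foot, 48 dia foot, 190 high (mm). Origin: centre of its underside. Leave it alone.
- hammer: Bystander: hammer lying flat, 200 long, its handle towards its own -x (mm). Origin: centre of its underside. Leave it alone.
- dish: Bystander: white ceramic bowl, 90 dia x 35 high (mm). Origin: centre of its underside. Leave it alone.
- pliers: Bystander: green-handled pliers lying flat, 130 long (mm). Origin: centre of its underside. Leave it alone.
- bench_block: Bystander: bare steel bench block, 70 x 70 x 20 (mm). Origin: centre of its underside. Leave it alone.
- tin: Bystander: closed brass tin, 60 dia x 45 high (mm). Origin: centre of its underside. Leave it alone.
Things that resemble listed ones, but are neither listed nor needed, are in the scene too. Of the things shaped like the console, the grey one is meant.

How it is judged:
On the way, in this order (a step that is already met when the one before it is completed fails the run):
1. the wheel stands at 7, the lever still unlocked (value of joint wheel between 4.2581 and 4.5381 rad and value of joint lock below 0.6 rad), for 0.3 s.
2. the probe touches the bottom of the flask, the lever still unlocked (((z of probe_tip in the frame of flask_a_floor below 0.002 m and horizontal distance between probe_tip and flask_a_floor below 0.02 m) or (z of probe_tip in the frame of flask_b_floor below 0.002 m and horizontal distance between probe_tip and flask_b_floor below 0.02 m)) and value of joint lock below 0.6 rad), for 0.2 s.
3. the lever is swung over to locked with the probe on the bottom (((z of probe_tip in the frame of flask_a_floor below 0.002 m and horizontal distance between probe_tip and flask_a_floor below 0.02 m) or (z of probe_tip in the frame of flask_b_floor below 0.002 m and horizontal distance between probe_tip and flask_b_floor below 0.02 m)) and value of joint lock above 1.2 rad), for 0.2 s.
At the end, for the whole second after the job is handed in: The wheel stands within 0.14 rad of 7, the probe's tip is on the floor of the flask under it (within 2 mm), the lock lever is beyond 1.2 rad, both flasks are within 20 mm of where they stood, and all is let go (all of step 3 and value of joint wheel between 4.2581 and 4.5381 rad and distance of each of flask_a, flask_b from where it was at the start of the episode below 0.02 m); the robot touches nothing.
It fails at once if the probe is pressed on a flask with more than 30 N (contact force between probe and flask_a above 30 N or contact force between probe and flask_b above 30 N).
It fails at once if a flask is knocked more than 30 mm (distance of any of flask_a, flask_b from where it was at the start of the episode above 0.03 m).
It fails at once if a bystander is moved more than 30 mm (distance of any of bottle, mandrel, hammer, dish, pliers, bench_block, tin from where it was at the start of the episode above 0.03 m).
It also fails if it takes over 72 s, if anything falls off the work surface, if the arm or the gripper's body presses on something with over 40 N, if the wrist force passes 120 N, or if a joint passes its speed limit or range.

ROBOT

A 6-joint arm with a two-finger parallel gripper is mounted at the origin on the work surface. World frame = base frame: x ahead of the robot, y to its left, z up, the work surface at z = 0. Lengths are in m, angles in rad, forces in N, time in s.
With the tool pointing down it reaches from about 0.35 to 0.975 m from the base axis. Payload 4.9 kg.
Tool frame: the origin (TCP) lies at the very end of the fingers, on their centre line; the grasp point (between the pads) lies 19 mm behind it; z points along the fingers, y is the line along which they close (so a half turn about z gives the same grasp; the last joint's range is limited). The gripper opens to 85 mm and grips with 20 to 120 N. Pads are 22 mm wide; open, the fingers measure 114 mm over their backs; the gripper's body (76 mm by 85 mm) begins 54 mm behind the grasp point. The pads swing forward as they close: fully open they stand 13 mm farther back than shut.
Start: joints at [0.985, 0.053, 1.613, -0, 1.476, -0.119], TCP at [0.281, 0.558, 0.231] pointing down, gripper open.
Joint ranges: [-3.01, 3.01], [-1.01, 2.22], [0.06, 2.58], [-1.02, 4.17], [0.09, 2.62], [-3.14, 3.14]. Speed limits (rad/s): [2.57, 2.57, 3.14, 3.14, 3.14, 3.14].

INTERFACE

Orientations are given as a rotation vector (axis times angle).
In Python, from rig import r, eyes gives the robot as it stands. The module is installed in compiled form; this text tells all that it offers.
- The arm moves only by the shell command python3 -m inch 'ROWS' [OPENING] [FORCE]. ROWS is JSON, a list of rows, each a list of 2 entries, a list of its own where there are three numbers: the shift along the tool's x, y, z scaled (see below), then the turn about the tool's z scaled (see below). In form: [[[dx, dy, dz], yaw], ...]. A call has 1 to 8 rows; each row is the pose to reach, as a shift and turn from the pose commanded when the call began, along the tool's axes at that moment, turning the shorter way round; what a row does not reach only later rows make up. The controller multiplies each number of a shift by 0.3 m and each number of a turn by pi rad. A row lasts 1/12 s, in which the tool goes at most 41.7 mm and 7.16 degrees, less where a joint would pass 70% of its speed; a pose out of reach is approached as far as the arm can. A call with a number of a shift or a turn outside -1 to 1 is refused whole. A call with a gripper value outside its range is refused whole. OPENING is the opening, from 0 (shut) to 1 (fully open), set as the call begins (- or left out, the last holds). The fingers move at their own pace and stop on an object; FORCE is the grip in N (left out, the last holds). Time passes only in rows, so rows that repeat a pose let the fingers close. It gives the time, the measured TCP pose, the force, the opening and the grip force at its end, in the units of the state.
- r.get_state(): the state, without advancing time (a new reading comes with each control period).
- eyes.get_image(name): name is "scene" or "top" or "wrist"; returns a dict with "frame" (384x512x3 uint8, red, green, blue), "fx", "fy", "cx", "cy" (pixels), "dist" ([k1, k2, p1, p2, k3] as OpenCV has them; the pictures are not rectified), "extrinsics" (4x4, takes a point from world to camera coordinates); the wrist camera has in their place "T_tool_cam" (4x4, takes a point from camera to tool coordinates, whose origin is the TCP and whose axes are the flange's). Camera axes: x right, y up, looking along -z (the intrinsics and any distortion apply to the point x, -y, -z); pixel columns grow to the right and rows downward; lengths in m; the calibration is good to about 2 mm. A picture is of the moment at which its call begins: read the wrist's pose just before it. There is no depth.
- r.hand_in(): hands the job in; it is judged then, once.
The state is a dict: "t": time; "q": joint angles; "dq": joint speeds; "effort": joint torques, N m; "position": TCP position; "eef_rot": TCP orientation; "force": force on the tool from outside, world axes, zero at the start; "moment": the same for the moment, N m; "grip_width": finger opening in m; "finger_force": force on a finger pad.
Only numpy, scipy, OpenCV 4.12 (cv2) and the standard library are available. Lean on these libraries where they do the work, as an engineer would, in place of code of your own. Each camera call takes 0.05 s, during which the arm holds its last target. There are 200 camera calls.

## Working session

There is one attempt and no reset: what is moved stays moved. The work goes in short steps, Python scripts to look and compute and a shell command to move; the robot and the scene stay as the last step left them, time stands still between calls to the robot, and variables do not carry over. Pictures are saved under pics/ and viewed, at most 10 in all, crops included, and the job is handed in when it is done.

```bash
mkdir -p pics
cat > h.py <<'E'
import numpy as np, cv2
from scipy.spatial.transform import Rotation as R
from rig import r, eyes
def cam(name):
    s=r.get_state(); im=eyes.get_image(name)
    if name=="wrist":
        T=np.eye(4); T[:3,:3]=R.from_rotvec(s["eef_rot"]).as_matrix(); T[:3,3]=s["position"]
        C=T@np.array(im["T_tool_cam"])
    else: C=np.linalg.inv(np.array(im["extrinsics"]))
    K=np.array([[im["fx"],0,im["cx"]],[0,im["fy"],im["cy"]],[0,0,1.]])
    return im["frame"],K,np.array(im["dist"],float),C
def save(name,fn,crop=None,sc=1):
    f,K,d,C=cam(name); np.savez("pics/"+fn+".npz",K=K,d=d,C=C,f=f)
    show(fn,fn,crop,sc)
def show(src,fn,crop=None,sc=1):
    f=np.load("pics/"+src+".npz")["f"]
    if crop: f=f[crop[1]:crop[3],crop[0]:crop[2]]
    cv2.imwrite("pics/"+fn+".png",cv2.resize(f[:,:,::-1],None,fx=sc,fy=sc,interpolation=cv2.INTER_CUBIC))
def ray(src,u,v):
    z=np.load("pics/"+src+".npz"); p=cv2.undistortPoints(np.array([[[u,v]]],float),z["K"],z["d"])[0,0]
    return z["C"][:3,3], z["C"][:3,:3]@np.array([p[0],-p[1],-1])
def at(src,u,v,h):
    o,d=ray(src,u,v); return o+d*(h-o[2])/d[2]
def proj(src,P):
    z=np.load("pics/"+src+".npz"); c=np.linalg.inv(z["C"])@np.append(P,1); 
    return cv2.projectPoints(np.array([[c[0],-c[1],-c[2]]]),np.zeros(3),np.zeros(3),z["K"],z["d"])[0].ravel()
def move(tgt):  # shift in tool units to a world target
    s=r.get_state(); return (R.from_rotvec(s["eef_rot"]).as_matrix().T@(np.array(tgt)-s["position"])/0.3).round(4)
E
python3 - <<'E'
from h import *
save("top","top",None,1.5); save("scene","scene",None,1.5)
s=r.get_state(); print(s["t"],s["position"],R.from_rotvec(s["eef_rot"]).as_matrix().round(3))
for n in("top","scene"): print(np.load("pics/"+n+".npz")["C"].round(3))
E
```

```text
0.1 [0.28094638 0.5576594  0.23017776] [[-0.893  0.45  -0.001]
 [ 0.45   0.893 -0.002]
 [ 0.    -0.002 -1.   ]]
[[ 0.018  0.988 -0.156  0.295]
 [-1.     0.019  0.007 -0.003]
 [ 0.01   0.156  0.988  1.37 ]
 [ 0.     0.     0.     1.   ]]
[[-0.447 -0.675  0.586  1.331]
 [ 0.895 -0.341  0.289  0.422]
 [ 0.004  0.654  0.757  1.301]
 [ 0.     0.     0.     1.   ]]
```

View pics/top.png

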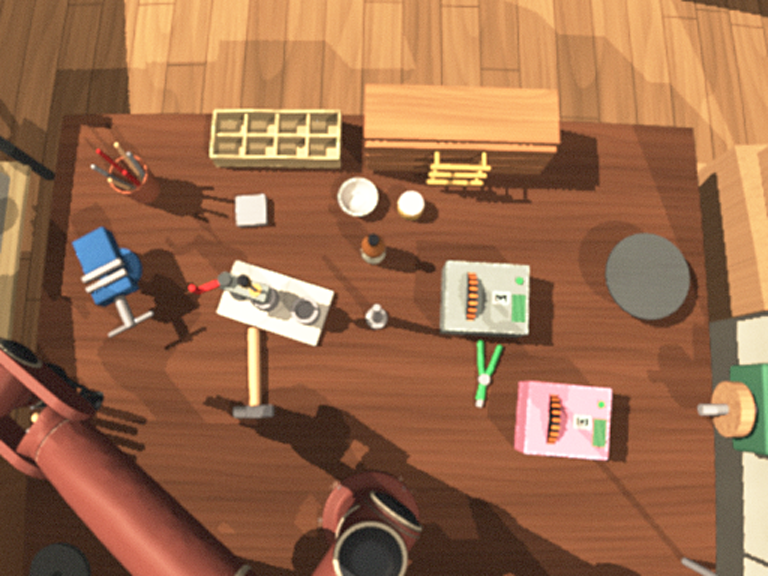

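View pics/scene.png

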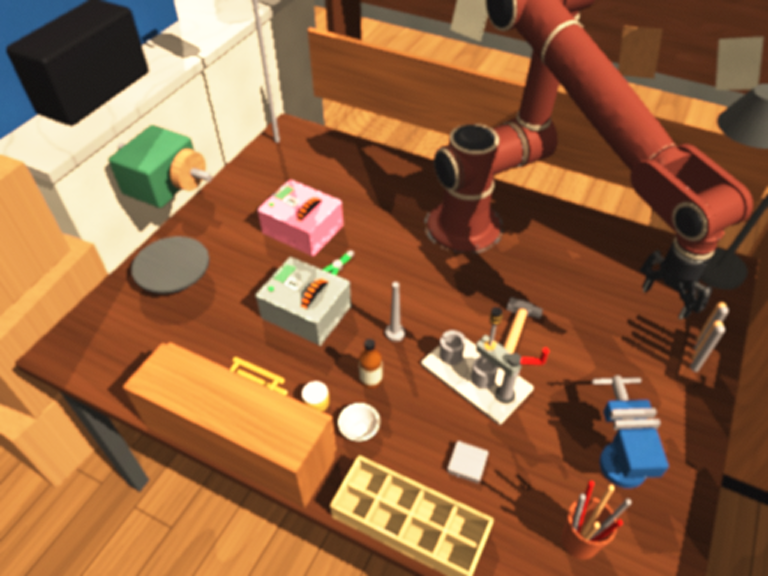

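The top picture (1.5x) shows two console shapes: the grey one at (485,298), which is meant, and a pink look-alike at (565,420). There is only one gauge, its white plate at (277,303) with the red lever pin at about (193,288). Next I take a close crop of both.

Run:
```python
from h import *
f=np.load("pics/top.npz")["f"]; g=np.load("pics/scene.npz")["f"]
a=[cv2.resize(x[:,:,::-1],(400,300),interpolation=cv2.INTER_CUBIC) for x in (f[168:243,120:220],f[165:240,280:380],g[200:290,260:380],g[160:235,160:260])]
cv2.imwrite("pics/crop1.png",np.vstack([np.hstack(a[:2]),np.hstack(a[2:])]))
```

```text
(no output)
```

View pics/crop1.png

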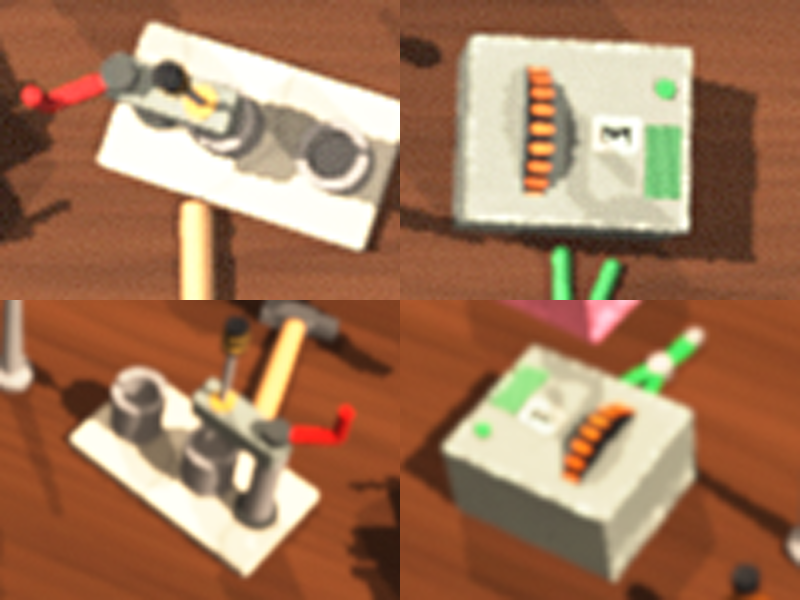

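The crop shows the gauge plate corners at (152,22), (97,160) and (363,250), the lever pin at (34,96) and the knob at (170,76). The grey console has its top corners at (472,36), (692,47), (690,232) and (460,222), the wheel at (540,130) and the window at (616,133). The choice is confirmed.

Run:
```python
from h import *
G=lambda u,v,h: at("top",120+u/4-.4,168+v/4-.4,h)
Cn=lambda u,v,h: at("top",280+(u-400)/4-.4,165+v/4-.4,h)
S=lambda u,v,h: at("scene",260+u*.3-.4,200+(v-300)*.3-.4,h)
S2=lambda u,v,h: at("scene",160+(u-400)/4-.4,165+(v-300)/4-.4,h)
c=[G(152,22,.015),G(97,160,.015),G(363,250,.015),at("top",222.5,193,.015)]
for p in c: print("plate",p.round(4))
m=np.mean(c,0); d=(c[0]+c[1]-c[2]-c[3])[:2]; yaw=np.arctan2(-d[0],d[1]); print("centre",m.round(4),"yaw",yaw, [np.linalg.norm(c[i]-c[i-1]).round(3) for i in range(4)])
c2=[S(70,438,.015),S(245,576,.015),S(320,493,.015)]
for p in c2: print("plate S",p.round(4))
Rz=R.from_euler("z",yaw)
W=lambda x,y,z:(m*[1,1,0]+Rz.apply([x,y,z])).round(4)
print("probe exp",W(0,20e-3,0),"col",W(0,.085,0)); 
for h in(.24,.25,.26,.27,.28): print("knobtop",h,G(170,72,h).round(4),S(237,328,h).round(4))
print("pin",G(34,96,.2).round(4),S(346,410,.2).round(4))
lp=np.array([0,.085,0])+.06*np.array([-.7071,.7071,0]); print("pin exp",W(*lp),"locked",W(.0435,.085+.0415,0))
k=[Cn(472,36,.092),Cn(692,47,.092),Cn(690,232,.092),Cn(460,220,.092)]
for p in k: print("con",p.round(4))
m2=np.mean(k,0); e=(k[0]+k[3]-k[1]-k[2])[:2]; y2=np.arctan2(-e[0],e[1]); print(m2.round(4),y2,[np.linalg.norm(k[i]-k[i-1]).round(3) for i in range(4)])
print("con S",S2(537,345,.092),S2(694,410,.092),S2(615,520,.092),S2(445,447,.092))
print("wheel exp",(m2+R.from_euler("z",y2).apply([0,.035,0])).round(4),"win exp",(m2+R.from_euler("z",y2).apply([0,-.03,0])).round(4), "meas wheel",Cn(540,130,.122),"win",Cn(616,133,.092))
```

```text
plate [0.5751 0.3195 0.015 ]
plate [0.4538 0.3605 0.015 ]
plate [0.3819 0.1294 0.015 ]
plate [0.5096 0.092  0.015 ]
centre [0.4801 0.2253 0.015 ] yaw -0.2910474943354153 [np.float64(0.237), np.float64(0.128), np.float64(0.242), np.float64(0.133)]
plate S [0.5074 0.0977 0.015 ]
plate S [0.5808 0.3274 0.015 ]
plate S [0.4519 0.3643 0.015 ]
probe exp [0.4859 0.2445 0.    ] col [0.5045 0.3068 0.    ]
knobtop 0.24 [0.4921 0.2508 0.24  ] [0.4637 0.2443 0.24  ]
knobtop 0.25 [0.4904 0.2486 0.25  ] [0.4719 0.246  0.25  ]
knobtop 0.26 [0.4886 0.2464 0.26  ] [0.4801 0.2477 0.26  ]
knobtop 0.27 [0.4869 0.2441 0.27  ] [0.4882 0.2493 0.27  ]
knobtop 0.28 [0.4851 0.2419 0.28  ] [0.4964 0.251  0.28  ]
pin [0.4791 0.3615 0.2   ] [0.4787 0.3655 0.2   ]
pin exp [0.476  0.3596 0.    ] locked [0.5581 0.334  0.    ]
con [ 0.5663 -0.1563  0.092 ]
con [ 0.561 -0.338  0.092]
con [ 0.4089 -0.3332  0.092 ]
con [ 0.4156 -0.1468  0.092 ]
[ 0.4879 -0.2436  0.092 ] -0.03244536609144068 [np.float64(0.151), np.float64(0.182), np.float64(0.152), np.float64(0.187)]
con S [ 0.43125276 -0.31221581  0.092     ] [ 0.43579149 -0.13545159  0.092     ] [ 0.58103625 -0.13533389  0.092     ] [ 0.5788056  -0.31851118  0.092     ]
wheel exp [ 0.4891 -0.2086  0.092 ] win exp [ 0.487  -0.2735  0.092 ] meas wheel [ 0.48516617 -0.20672314  0.122     ] win [ 0.48845801 -0.27375283  0.092     ]
```

```bash
python3 -m inch '[[[-0.667,-0.743,-0.3],0],[[-0.667,-0.743,-0.3],0],[[-0.667,-0.743,-0.3],0],[[-0.667,-0.743,-0.3],0],[[-0.667,-0.743,-0.3],0],[[-0.667,-0.743,-0.3],0],[[-0.667,-0.743,-0.3],0],[[-0.667,-0.743,-0.3],0]]' 0.5
python3 -m inch '[[[-0.667,-0.743,0],0],[[-0.667,-0.743,0],0],[[-0.667,-0.743,0],0],[[-0.667,-0.743,0],0],[[-0.667,-0.743,0],0],[[-0.667,-0.743,0],0],[[-0.667,-0.743,0],0],[[-0.667,-0.743,0],0]]'
python3 -m inch '[[[-0.433,-0.48,0],-0.138],[[-0.433,-0.48,0],-0.138],[[-0.433,-0.48,0],-0.138],[[-0.433,-0.48,0],-0.138],[[-0.433,-0.48,0],-0.138],[[-0.433,-0.48,0],-0.138],[[-0.433,-0.48,0],-0.138],[[-0.433,-0.48,0],-0.138]]'
python3 - <<'E'
from h import *
save("wrist","w1",None,1.5)
s=r.get_state(); print(s["t"],s["position"],s["q"],R.from_rotvec(s["eef_rot"]).as_matrix().round(3))
print(np.load("pics/w1.npz")["C"].round(3))
for n,P in dict(win=[.487,-.2735,.092],wheel=[.488,-.2076,.122]).items(): print(n,proj("w1",P)*1.5)
E
```

```text
t: 0.77
position: [0.3603, 0.2661, 0.3227]
eef_rot: [0.73, 3.053, 0.001]
force: [-0.3, 0.3, -0.2]
grip_width: 0.0427
finger_force: 0.0
t: 1.43
position: [0.4383, -0.025, 0.3205]
eef_rot: [-0.737, -3.053, 0.003]
force: [-0.5, 0.4, 0.0]
grip_width: 0.0427
finger_force: 0.0
t: 2.1
position: [0.4891, -0.2066, 0.3207]
eef_rot: [-0.052, -3.14, -0.002]
force: [-0.2, -0.8, 0.3]
grip_width: 0.0426
finger_force: 0.0
2.15 [ 0.48912796 -0.20610282  0.32108002] [-5.39239518e-01 -2.10818078e-01  1.71417053e+00  3.67440568e-04
  1.63889716e+00 -2.07765865e+00] [[-0.999  0.032 -0.   ]
 [ 0.032  0.999  0.001]
 [ 0.     0.001 -1.   ]]
[[ 0.033 -0.957 -0.288  0.416]
 [ 0.999  0.032  0.009 -0.207]
 [ 0.    -0.288  0.958  0.463]
 [ 0.     0.     0.     1.   ]]
win [300.64765321 244.76597652]
wheel [379.29448929 250.65198924]
```

View pics/w1.png

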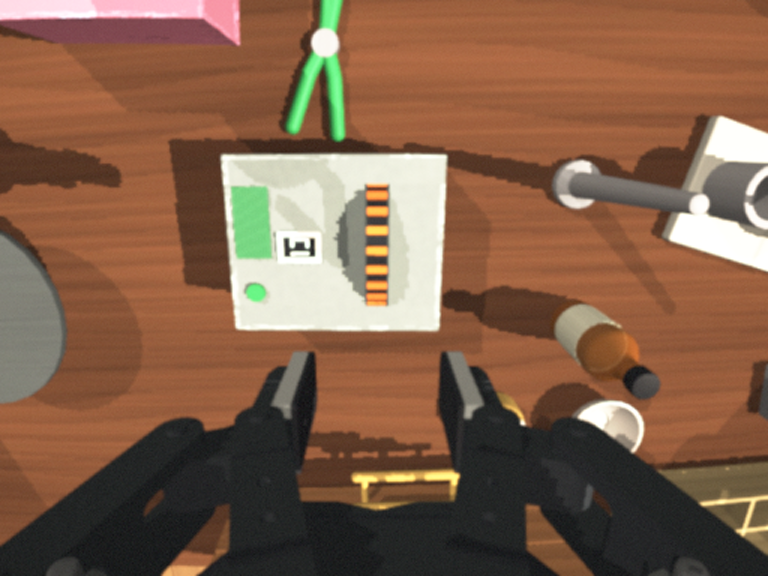

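The wrist picture shows the grey console with its wheel at (377,245) and window at (299,247), matching the projections. I'll enlarge the window to read the digit.

Run:
```python
from h import *
f=np.load("pics/w1.npz")["f"][148:182,182:218]
f=cv2.rotate(f,cv2.ROTATE_180)
cv2.imwrite("pics/win1.png",cv2.resize(f[:,:,::-1],None,fx=10,fy=10,interpolation=cv2.INTER_CUBIC))
for n,(u,v,h) in dict(wheeltop=(377,245,.122),win=(299,247,.092),c1=(222,154,.092),c2=(447,154,.092),c3=(440,330,.092),c4=(236,330,.092)).items(): print(n,at("w1",u/1.5-.3,v/1.5-.3,h).round(4))
```

```text
wheeltop [ 0.4831 -0.2096  0.122 ]
win [ 0.4885 -0.2754  0.092 ]
c1 [ 0.4105 -0.3314  0.092 ]
c2 [ 0.4171 -0.1516  0.092 ]
c3 [ 0.5674 -0.1564  0.092 ]
c4 [ 0.5615 -0.3382  0.092 ]
```

View pics/win1.png

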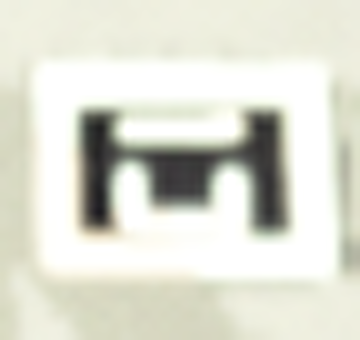

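```bash
python3 -m inch '[[[0.097,-0.011,0.742],0],[[0.097,-0.011,0.742],0],[[0.097,-0.011,0.742],0],[[0.097,-0.011,0.742],0],[[0.097,-0.011,0.742],0],[[0.097,-0.011,0.742],0],[[0.097,-0.011,0.742],0],[[0.097,-0.011,0.742],0]]' 0.5
python3 - <<'E'
from h import *
save("wrist","w2"); z=np.load("pics/w2.npz")
s=r.get_state(); print(s["t"],s["position"]); w=proj("w2",[.4878,-.2745,.092]); print(w)
f=cv2.resize(cv2.rotate(z["f"],cv2.ROTATE_180)[:,:,::-1],(400,300))
u,v=w.astype(int); u=max(45,u)
c=cv2.rotate(z["f"][max(0,v-35):v+35,u-45:u+45],cv2.ROTATE_180)[:,:,::-1]
c=cv2.resize(c,(400,300),interpolation=cv2.INTER_CUBIC)
cv2.imwrite("pics/w2c.png",np.hstack([f,c]))
E
```

```text
t: 2.82
position: [0.4598, -0.2081, 0.0985]
eef_rot: [-0.05, -3.14, -0.001]
force: [0.6, -0.5, 1.1]
grip_width: 0.0425
finger_force: 0.0
2.8667 [ 0.46113106 -0.2091332   0.100492  ]
[144.2688714  287.63017151]
```

View pics/w2c.png

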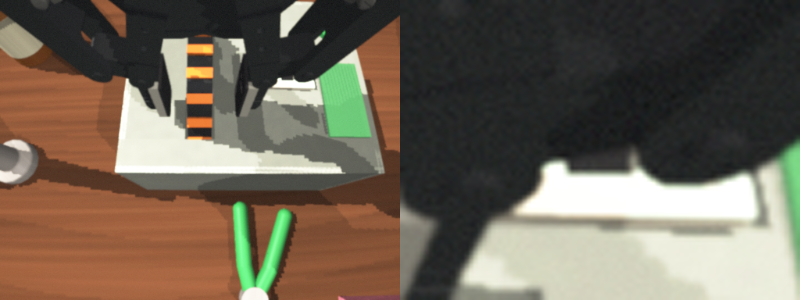

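The fingers straddle the wheel evenly, and the hand hides the window. First stroke: close, then roll forward 56 mm.

```bash
python3 -m inch '[[[0,0,0],0],[[0,0,0],0],[[0,0,0],0],[[0,0,0],0],[[0,0,0],0]]' 0 30
python3 -m inch '[[[-0.03,0,0],0],[[-0.06,0,0],0],[[-0.09,0,0],0],[[-0.12,0,0],0],[[-0.15,0,0],0],[[-0.187,0,0],0],[[-0.187,0,0],0]]'
python3 -m inch '[[[0,0,0],0],[[0,0,0],0],[[0,0,-0.3],0],[[0.05,0.15,-0.55],0],[[0.1,0.15,-0.55],0],[[0.187,0.15,-0.55],0],[[0.187,0.15,-0.55],0],[[0.187,0.15,-0.55],0]]' 0.5
python3 - <<'E'
from h import *
save("wrist","w3"); z=np.load("pics/w3.npz")
s=r.get_state(); print(s["t"],s["position"]); w=proj("w3",[.4878,-.2745,.092]); print(w)
f=cv2.resize(cv2.rotate(z["f"],cv2.ROTATE_180)[:,:,::-1],(400,300))
u,v=w.astype(int); u=max(32,u)
c=cv2.rotate(z["f"][max(0,v-24):v+24,u-32:u+32],cv2.ROTATE_180)[:,:,::-1]
c=cv2.resize(c,(400,300),interpolation=cv2.INTER_CUBIC)
cv2.imwrite("pics/w3c.png",np.hstack([f,c]))
E
```

```text
t: 3.28
position: [0.4614, -0.2061, 0.1016]
eef_rot: [0.052, 3.139, 0.012]
force: [-3.3, 15.7, 10.0]
grip_width: 0.0152
finger_force: 33.1
t: 3.87
position: [0.5147, -0.208, 0.0978]
eef_rot: [-0.051, -3.134, -0.011]
force: [-5.0, 9.5, -0.7]
grip_width: 0.015
finger_force: 38.1
t: 4.53
position: [0.4628, -0.1651, 0.2718]
eef_rot: [0.052, 3.129, -0.01]
force: [0.2, 0.2, 0.9]
grip_width: 0.0429
finger_force: 0.0
4.5833 [ 0.46276072 -0.16521013  0.26869341]
[159.48710495 194.12510681]
```

View pics/w3c.png

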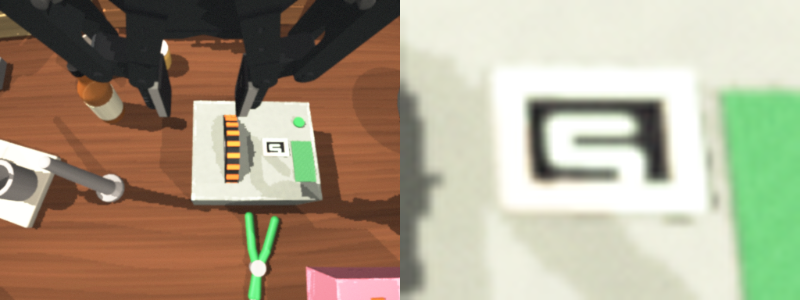

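The window now shows a 5 sitting slightly low (about 4.8), and before the stroke it was about 3.4, which agrees with the stroke length. Next is another stroke of the same length.

```bash
python3 -m inch '[[[0,-0.15,0.15],0],[[0,-0.15,0.3],0],[[0,-0.15,0.42],0],[[0,-0.15,0.55],0],[[0,-0.15,0.55],0],[[0,-0.15,0.55],0],[[0,-0.15,0.55],0]]' 0.5
python3 -m inch '[[[0,0,0],0],[[0,0,0],0],[[0,0,0],0],[[0,0,0],0],[[0,0,0],0]]' 0 30
python3 -m inch '[[[-0.03,0,0],0],[[-0.06,0,0],0],[[-0.09,0,0],0],[[-0.12,0,0],0],[[-0.15,0,0],0],[[-0.187,0,0],0],[[-0.187,0,0],0]]'
python3 -m inch '[[[0,0,0],0],[[0,0,0],0],[[0,0,-0.3],0],[[0.05,0.15,-0.55],0],[[0.1,0.15,-0.55],0],[[0.15,0.15,-0.55],0],[[0.15,0.15,-0.55],0],[[0.15,0.15,-0.55],0]]' 0.5
python3 - <<'E'
from h import *
save("wrist","w4"); z=np.load("pics/w4.npz")
s=r.get_state(); print(s["t"],s["position"]); w=proj("w4",[.4878,-.2745,.092]); print(w)
u,v=w.astype(int); u=max(32,u)
c=cv2.rotate(z["f"][max(0,v-24):v+24,u-32:u+32],cv2.ROTATE_180)[:,:,::-1]
cv2.imwrite("pics/w4c.png",cv2.resize(c,(640,480),interpolation=cv2.INTER_CUBIC))
E
```

```text
t: 5.17
position: [0.4603, -0.2097, 0.0986]
eef_rot: [-0.052, -3.141, -0.001]
force: [0.6, -0.4, 0.3]
grip_width: 0.0428
finger_force: 0.0
t: 5.58
position: [0.4612, -0.2061, 0.1011]
eef_rot: [0.052, 3.139, 0.012]
force: [-1.7, 14.2, 7.8]
grip_width: 0.015
finger_force: 33.1
t: 6.17
position: [0.5145, -0.208, 0.0977]
eef_rot: [-0.051, -3.134, -0.011]
force: [-4.7, 9.5, -0.9]
grip_width: 0.0153
finger_force: 37.9
t: 6.83
position: [0.4743, -0.1655, 0.2714]
eef_rot: [0.051, 3.129, -0.01]
force: [1.2, 0.3, 0.9]
grip_width: 0.0428
finger_force: 0.0
6.8833 [ 0.4738962  -0.16556005  0.26793029]
[158.45795411 184.35072537]
```

View pics/w4c.png

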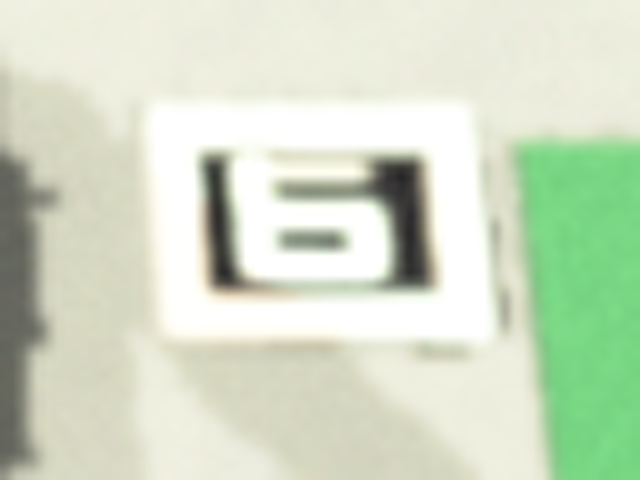

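The window shows a 6 nearly centred (about 6.05, its middle bar at row 215 against the window centre at 221). A stroke therefore gives about 1.22 digits, and about 43 mm is left to roll.

```bash
python3 -m inch '[[[0.017,-0.15,0.15],0],[[0.017,-0.15,0.3],0],[[0.017,-0.15,0.42],0],[[0.017,-0.15,0.55],0],[[0.017,-0.15,0.55],0],[[0.017,-0.15,0.55],0],[[0.017,-0.15,0.55],0]]' 0.5
python3 -m inch '[[[0,0,0],0],[[0,0,0],0],[[0,0,0],0],[[0,0,0],0],[[0,0,0],0]]' 0 30
python3 -m inch '[[[-0.03,0,0],0],[[-0.06,0,0],0],[[-0.09,0,0],0],[[-0.12,0,0],0],[[-0.143,0,0],0],[[-0.143,0,0],0],[[-0.143,0,0],0]]'
python3 -m inch '[[[0,0,0],0],[[0,0,0],0],[[0,0,-0.3],0],[[0.05,0.15,-0.55],0],[[0.1,0.15,-0.55],0],[[0.12,0.15,-0.55],0],[[0.12,0.15,-0.55],0],[[0.12,0.15,-0.55],0]]' 0.5
python3 - <<'E'
from h import *
save("wrist","w5"); z=np.load("pics/w5.npz")
s=r.get_state(); print(s["t"],s["position"]); w=proj("w5",[.4878,-.2745,.092]); print(w)
print("18mm in px",proj("w5",[.4968,-.2745,.092])-proj("w5",[.4788,-.2745,.092]))
u,v=w.astype(int); u=max(32,u)
c=cv2.rotate(z["f"][max(0,v-24):v+24,u-32:u+32],cv2.ROTATE_180)[:,:,::-1]
cv2.imwrite("pics/w5c.png",cv2.resize(c,(640,480),interpolation=cv2.INTER_CUBIC))
E
```

```text
t: 7.47
position: [0.4658, -0.2097, 0.0977]
eef_rot: [-0.053, -3.139, -0.002]
force: [1.1, 0.2, 0.1]
grip_width: 0.0425
finger_force: 0.0
t: 7.88
position: [0.4668, -0.2062, 0.1001]
eef_rot: [0.052, 3.14, 0.012]
force: [-1.6, 13.6, 6.2]
grip_width: 0.0154
finger_force: 33.4
t: 8.47
position: [0.5077, -0.2078, 0.0983]
eef_rot: [-0.051, -3.137, -0.011]
force: [-4.1, 10.1, 0.2]
grip_width: 0.0154
finger_force: 37.3
t: 9.13
position: [0.4762, -0.1656, 0.2701]
eef_rot: [0.051, 3.131, -0.009]
force: [0.5, -0.3, -1.2]
grip_width: 0.0427
finger_force: 0.0
9.1833 [ 0.47540805 -0.16550451  0.26653646]
[157.81371526 183.37284447]
18mm in px [ 1.98964811 15.51324473]
```

View pics/w5c.png

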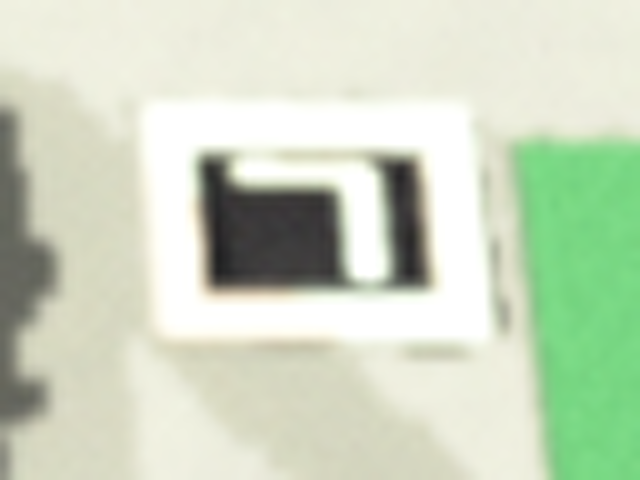

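The 7 stands centred in the window (rows 155-285 against the inner window at 150-292). Now on to the gauge.

```bash
python3 -m inch '[[[0,0.95,-0.3],-0.318],[[0,0.95,-0.3],-0.318],[[0,0.95,-0.3],-0.318],[[0,0.95,-0.3],-0.318],[[0,0.95,-0.3],-0.318],[[0,0.95,-0.3],-0.318],[[0,0.95,-0.3],-0.318],[[0,0.95,-0.3],-0.318]]' 0.7
python3 - <<'E'
from h import *
# triangulate knob
def tri(a,b):
    A=[];y=[]
    for o,d in (a,b):
        d=d/np.linalg.norm(d); P=np.eye(3)-np.outer(d,d); A.append(P); y.append(P@o)
    return np.linalg.lstsq(np.vstack(A),np.hstack(y),rcond=None)[0]
print("knobtop",tri(ray("top",120+170/4-.4,168+72/4-.4),ray("scene",260+237*.3-.4,200+28*.3-.4)))
s=r.get_state(); M=R.from_rotvec(s["eef_rot"]).as_matrix(); print(s["position"],np.degrees(np.arctan2(M[1,1],M[0,1])))
print(move([.4865,.2455,.345]))
E
```

```text
t: 9.85
position: [0.4842, 0.1244, 0.3533]
eef_rot: [-1.475, 2.774, 0.003]
force: [-0.0, -0.1, 0.7]
grip_width: 0.0596
finger_force: 0.0
knobtop [0.48669953 0.24687699 0.26684594]
[0.48423604 0.12439747 0.35327199] 145.99384178634793
[-0.3388  0.2195  0.0284]
```

```bash
python3 -m inch '[[[-0.339,0.22,0.028],-0.096],[[-0.339,0.22,0.028],-0.096],[[-0.339,0.22,0.028],-0.096],[[-0.339,0.22,0.028],-0.096],[[-0.339,0.22,0.028],-0.096],[[-0.339,0.22,0.028],-0.096]]' 0.7
python3 - <<'E'
from h import *
save("wrist","w6",None,1.5)
s=r.get_state(); M=R.from_rotvec(s["eef_rot"]).as_matrix(); print(s["position"],np.degrees(np.arctan2(M[1,1],M[0,1])))
print(move([.4865,.246,.232]))
for P in ([.4865,.246,.266],[.4865,.246,.231],[.5045,.3068,.165],[.476,.3596,.2],[.476,.3596,.162]): print(P,proj("w6",P)*1.5)
E
```

```text
t: 10.35
position: [0.4875, 0.2407, 0.3428]
eef_rot: [1.857, -2.529, -0.001]
force: [-0.7, -0.1, -0.8]
grip_width: 0.0597
finger_force: 0.0
[0.48765527 0.24023197 0.34349321] 162.53534144552972
[-0.0179  0.0087  0.3716]
[0.4865, 0.246, 0.266] [384.61843437 316.7606284 ]
[0.4865, 0.246, 0.231] [383.45550499 296.40469964]
[0.5045, 0.3068, 0.165] [382.94071357 348.59313883]
[0.476, 0.3596, 0.2] [442.1271885  420.46696864]
[0.476, 0.3596, 0.162] [435.57670515 394.18151224]
```

View pics/w6.png

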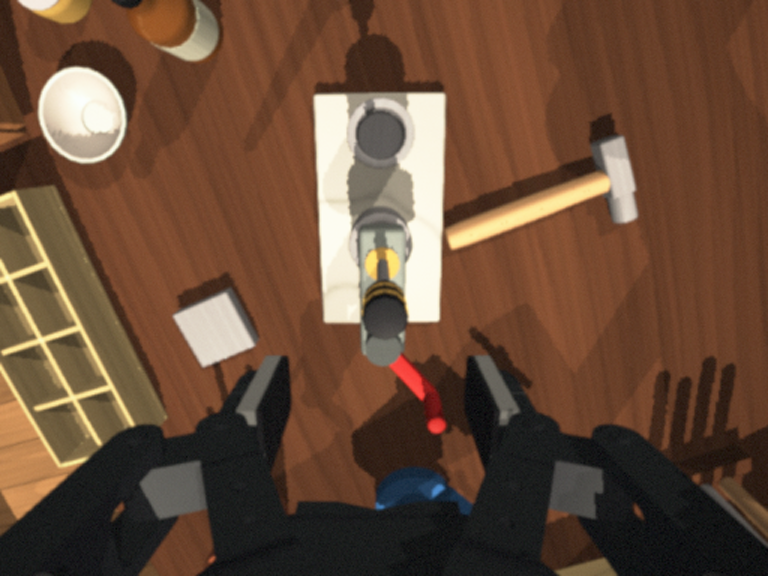

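The wrist picture confirms the knob at (385,314), predicted (385,317), and the lever pin top at (437,424). Next I descend over the knob and grip.

```bash
python3 -m inch '[[[-0.018,0.009,0.12],0],[[-0.018,0.009,0.24],0],[[-0.018,0.009,0.37],0],[[-0.018,0.009,0.37],0],[[-0.018,0.009,0.37],0]]' 0.7
python3 -m inch '[[[0,0,0],0],[[0,0,0],0],[[0,0,0],0],[[0,0,0],0],[[0,0,0],0],[[0,0,0],0],[[0,0,0],0]]' 0 25
python3 -c "
from h import *
print('pin',at('w6',437/1.5-.3,424/1.5-.3,.2))"
```

```text
t: 10.82
position: [0.4853, 0.2453, 0.2316]
eef_rot: [1.854, -2.529, -0.003]
force: [-0.0, 0.1, 0.8]
grip_width: 0.0594
finger_force: 0.0
t: 11.4
position: [0.4857, 0.2481, 0.2366]
eef_rot: [-1.861, 2.531, 0.004]
force: [-7.2, 2.5, 2.1]
grip_width: 0.0232
finger_force: 26.8
pin [0.48057878 0.36087571 0.2       ]
```

Gripped at 23 mm width. I lower 42 mm first, then feel for the bottom.

```bash
python3 -m inch '[[[0,0,0.025],0],[[0,0,0.05],0],[[0,0,0.075],0],[[0,0,0.1],0],[[0,0,0.125],0],[[0,0,0.14],0],[[0,0,0.14],0],[[0,0,0.14],0]]' 
python3 -m inch '[[[0,0,0.004],0],[[0,0,0.008],0],[[0,0,0.012],0],[[0,0,0.012],0]]'
python3 -m inch '[[[0,0,0.004],0],[[0,0,0.008],0],[[0,0,0.012],0],[[0,0,0.012],0]]'
```

```text
t: 12.07
position: [0.4857, 0.2481, 0.193]
eef_rot: [1.861, -2.531, -0.004]
force: [-4.7, 2.8, -4.4]
grip_width: 0.0233
finger_force: 26.4
t: 12.4
position: [0.4857, 0.2481, 0.1904]
eef_rot: [1.861, -2.531, -0.004]
force: [-5.4, 2.4, -1.1]
grip_width: 0.023
finger_force: 26.7
t: 12.73
position: [0.4857, 0.2481, 0.1868]
eef_rot: [1.861, -2.531, -0.004]
force: [-5.9, 2.5, 0.8]
grip_width: 0.0229
finger_force: 26.7
```

```bash
for i in 1 2; do python3 -m inch '[[[0,0,0.004],0],[[0,0,0.008],0],[[0,0,0.008],0],[[0,0,0.008],0]]' | egrep "pos|force"; done
```

```text
position: [0.4857, 0.2481, 0.1844]
force: [-7.0, 1.3, 1.4]
finger_force: 26.7
position: [0.4857, 0.2481, 0.1821]
force: [-7.1, 1.7, 0.4]
finger_force: 26.8
```

```bash
for i in 1 2; do python3 -m inch '[[[0,0,0.004],0],[[0,0,0.008],0],[[0,0,0.008],0],[[0,0,0.008],0]]' | egrep "pos|force"; done
```

```text
position: [0.4858, 0.2482, 0.1818]
force: [-11.2, -0.2, 9.5]
finger_force: 27.5
position: [0.4859, 0.2482, 0.1816]
force: [-16.1, -2.1, 17.5]
finger_force: 28.4
```

Contact at TCP z 0.1818, after 55 mm, which fits flask_a's floor at 0.050. I ease the load, then open and rise.

```bash
python3 -m inch '[[[0,0,-0.01],0],[[0,0,-0.01],0],[[0,0,-0.01],0]]' | egrep "pos|force"
python3 -m inch '[[[0,0,-0.01],0],[[0,0,-0.01],0],[[0,0,-0.01],0],[[0,0,-0.01],0],[[0,0,-0.1],0],[[0,0,-0.2],0],[[0,0,-0.3],0],[[0,0,-0.3],0]]' 0.7| egrep "pos|force|grip"
python3 - <<'E'
from h import *
save("wrist","w7"); s=r.get_state(); print(s["t"],s["position"])
f=np.load("pics/w7.npz")["f"].astype(int)
m=((f[...,0]>150)&(f[...,1]<70)&(f[...,2]<70)).astype(np.uint8)
n,l,st,c=cv2.connectedComponentsWithStats(m); print([(st[i].tolist(),c[i].round(1)) for i in range(1,n) if st[i,4]>30])
for z in (.2121,): print("knobtop pred",proj("w7",[.4865,.2455,z]), "pin pred",proj("w7",[.4795,.3605,.2]))
print(move([.4795,.3605,.3]))
E
```

```text
position: [0.4858, 0.2482, 0.1819]
force: [-10.3, 0.5, 6.5]
finger_force: 27.4
position: [0.4896, 0.248, 0.2765]
force: [0.6, -0.8, 1.2]
grip_width: 0.0603
finger_force: 0.0
15.0333 [0.48871967 0.24770219 0.27354284]
[([264, 258, 28, 35, 263], array([279. , 272.7])), ([295, 312, 14, 12, 117], array([301.7, 317.1]))]
knobtop pred [257.45966286 205.86693031] pin pred [302.80811901 315.61779836]
[-0.3501  0.1411 -0.0874]
```

The pin blob at (302,317) matches the prediction of (303,316). Next I hover over the pin, descend and grip.

```bash
python3 -m inch '[[[-0.12,0.047,0],0],[[-0.24,0.094,0],0],[[-0.35,0.141,0],0],[[-0.35,0.141,0],0],[[-0.35,0.141,0],0]]' 0.5
python3 - <<'E'
from h import *
save("wrist","w8"); s=r.get_state(); print(s["t"],s["position"])
f=np.load("pics/w8.npz")["f"].astype(int)
m=((f[...,0]>150)&(f[...,1]<70)&(f[...,2]<70)).astype(np.uint8)
n,l,st,c=cv2.connectedComponentsWithStats(m); print([(st[i].tolist(),c[i].round(1)) for i in range(1,n) if st[i,4]>30])
p=proj("w8",[.479,.3605,.2]); print("pin pred",p)
print(move([.479,.3605,.167]))
E
```

```text
t: 15.45
position: [0.4767, 0.3609, 0.2668]
eef_rot: [1.862, -2.527, 0.0]
force: [0.5, -1.8, 0.5]
grip_width: 0.043
finger_force: 0.0
15.5 [0.47706841 0.35989792 0.26710214]
[([207, 152, 43, 48, 731], array([227.9, 174.6])), ([240, 204, 18, 18, 189], array([247.9, 211.5]))]
pin pred [250.27908916 210.09955936]
[-0.0045 -0.0059  0.3337]
```

```bash
python3 -m inch '[[[-0.003,-0.006,0.11],0],[[-0.003,-0.006,0.22],0],[[-0.003,-0.006,0.333],0],[[-0.003,-0.006,0.333],0],[[-0.003,-0.006,0.333],0]]' 0.5
python3 -m inch '[[[0,0,0],0],[[0,0,0],0],[[0,0,0],0],[[0,0,0],0],[[0,0,0],0]]' 0 25
python3 - <<'E'
from h import *
s=r.get_state(); M=R.from_rotvec(s["eef_rot"]).as_matrix(); A=np.array([.506,.307]); p=np.array([.478,.3603])
for a in (108,98,88,78,68,58,48,38,28):
    d=A+.06*np.array([np.cos(np.radians(a)),np.sin(np.radians(a))])-p; print(a,(M.T@[*d,0]/.3).round(3))
E
```

```text
t: 15.92
position: [0.4786, 0.3584, 0.1668]
eef_rot: [1.855, -2.529, -0.0]
force: [0.8, 0.1, -0.3]
grip_width: 0.0427
finger_force: 0.0
t: 16.33
position: [0.4803, 0.3616, 0.1716]
eef_rot: [-1.858, 2.528, 0.001]
force: [-4.6, 2.7, 6.6]
grip_width: 0.0136
finger_force: 25.3
108 [-0.021 -0.026  0.   ]
98 [-0.039 -0.056  0.   ]
88 [-0.051 -0.089  0.   ]
78 [-0.057 -0.123  0.   ]
68 [-0.058 -0.158  0.001]
58 [-0.052 -0.193  0.001]
48 [-0.04  -0.225  0.001]
38 [-0.023 -0.256  0.001]
28 [-0.001 -0.283  0.001]
```

Gripped at 13.6 mm, the pin's diameter. Swinging it along the arc.

```bash
python3 -m inch '[[[-0.021,-0.026,0],0],[[-0.039,-0.056,0],0],[[-0.051,-0.089,0],0],[[-0.057,-0.123,0],0],[[-0.057,-0.123,0],0]]'
python3 -m inch '[[[0,-0.035,0],0],[[0.005,-0.07,0],0],[[0.017,-0.102,0],0],[[0.034,-0.133,0],0],[[0.054,-0.158,0],0],[[0.054,-0.158,0],0],[[0.054,-0.158,0],0]]'
```

```text
t: 16.75
position: [0.5223, 0.3678, 0.1716]
eef_rot: [-1.855, 2.526, 0.003]
force: [1.1, 6.9, 3.6]
grip_width: 0.0126
finger_force: 25.2
t: 17.33
position: [0.5591, 0.3391, 0.1711]
eef_rot: [-1.859, 2.529, 0.01]
force: [-8.2, 9.8, 6.3]
grip_width: 0.0133
finger_force: 25.9
```

```bash
python3 -m inch '[[[0,0,0],0],[[0,0,0],0],[[0,0,0],0],[[0,0,-0.1],0],[[0,0,-0.25],0],[[0,0,-0.4],0],[[0,0,-0.5],0],[[0,0,-0.5],0]]' 0.5
python3 -m inch '[[[-0.3,0.1,-0.1],0],[[-0.5,0.1,-0.1],0],[[-0.5,0.1,-0.1],0],[[-0.5,0.1,-0.1],0],[[-0.5,0.1,-0.1],0]]'
python3 - <<'E'
from h import *
save("wrist","w9"); save("top","t9"); save("scene","s9")
s=r.get_state(); print(s["t"],s["position"],s["finger_force"])
def red(n):
    f=np.load("pics/"+n+".npz")["f"].astype(int)
    m=((f[...,0]>140)&(f[...,1]<70)&(f[...,2]<70)).astype(np.uint8)
    k,l,st,c=cv2.connectedComponentsWithStats(m); return [(st[i].tolist(),c[i].round(1)) for i in range(1,k) if st[i,4]>15 and st[i,4]<1500]
for n in ("w9","s9","t9"):
    print(n,red(n)[:6]); print(" pin@1.52",proj(n,[.558,.338,.19]),"hub",proj(n,[.506,.307,.16]),"knob top at",proj(n,[.4865,.246,.215]).round(1),"was",proj(n,[.4865,.246,.268]).round(1))
    f=np.load("pics/"+n+".npz")["f"]; u,v=proj(n,[.4865,.246,.215]).astype(int)
    w=11 if n!="w9" else 16
    p=f[max(v-w,0):v+w+1,u-w:u+w+1].mean(2); ys,xs=np.where(p<45); print(" dark centroid",u-w+xs.mean() if len(xs) else None,v-w+ys.mean() if len(ys) else None,len(xs))
E
```

```text
t: 18.0
position: [0.5635, 0.3366, 0.33]
eef_rot: [-1.85, 2.519, -0.007]
force: [0.6, -0.7, 1.5]
grip_width: 0.0425
finger_force: 0.0
t: 18.42
position: [0.5763, 0.4926, 0.3471]
eef_rot: [-1.865, 2.528, 0.001]
force: [0.2, 0.6, -0.8]
grip_width: 0.0428
finger_force: 0.0
18.5667 [0.57665265 0.4875569  0.3475931 ] 0.0
w9 [([242, 0, 11, 10, 26], array([247.5,   4.5])), ([211, 4, 20, 23, 206], array([221.7,  17.3])), ([132, 222, 25, 28, 147], array([142.7, 236.8])), ([132, 236, 28, 46, 332], array([145.3, 259.4]))]
 pin@1.52 [221.88097382  15.63623179] hub [265.57904488 -25.40224269] knob top at [ 270.1 -139.1] was [ 274.7 -194.2]
 dark centroid 268.5 5.5 4
s9 [([354, 22, 12, 18, 39], array([360. ,  29.4])), ([390, 25, 28, 8, 132], array([402.3,  28.9])), ([367, 44, 41, 81, 193], array([388.3,  86.6])), ([317, 102, 32, 27, 210], array([327.6, 113. ])), ([355, 105, 22, 8, 86], array([364.9, 109.5])), ([303, 110, 8, 7, 30], array([306.8, 113.7]))]
 pin@1.52 [346.42475828 249.91733743] hub [341.14486562 239.32985545] knob top at [327.7 218. ] was [329.8 207.6]
 dark centroid 328.03225806451616 220.80645161290323 31
t9 [([71, 105, 9, 9, 17], array([ 75.1, 109. ])), ([138, 166, 10, 9, 20], array([142. , 169.7]))]
 pin@1.52 [138.42123151 166.62055666] hub [149.84687528 185.4069378 ] knob top at [165.4 189. ] was [161.6 185.8]
 dark centroid 166.71428571428572 189.07142857142858 14
```

The wrist picture puts the pin at (222,17), predicted (222,16) for lock at about 1.52, and the knob is down. As insurance that the opening fingers did not drag the probe up, I press the knob top lightly with shut fingers, which also probes its height (0.215 expected).

```bash
python3 -c "
from h import *
print(move([.4865,.2465,.27]), r.get_state()['position'])"
```

```text
[0.8562 0.0464 0.2601] [0.57665265 0.4875569  0.3475931 ]
```

```bash
python3 -m inch '[[[0.856,0.046,0],0],[[0.856,0.046,0],0],[[0.856,0.046,0],0],[[0.856,0.046,0],0],[[0.856,0.046,0.1],0],[[0.856,0.046,0.26],0],[[0.856,0.046,0.26],0],[[0.856,0.046,0.26],0]]' 0 20
python3 -m inch '[[[0,0,0],0],[[0,0,0.06],0],[[0,0,0.12],0],[[0,0,0.15],0],[[0,0,0.15],0],[[0,0,0.15],0]]'
python3 -c "
from h import *
print(move([.4865,.2465,.219]))"
```

```text
t: 19.23
position: [0.4792, 0.2404, 0.2584]
eef_rot: [1.842, -2.521, -0.006]
force: [-1.3, -0.7, -3.8]
grip_width: -0.0002
finger_force: 0.0
t: 19.73
position: [0.4875, 0.2476, 0.2273]
eef_rot: [-1.859, 2.53, -0.001]
force: [-0.9, -0.4, -0.3]
grip_width: -0.0003
finger_force: 0.0
[0.0045 0.0021 0.0278]
```

```bash
python3 -m inch '[[[0,0,0.008],0],[[0,0,0.016],0],[[0,0,0.024],0],[[0,0,0.024],0],[[0,0,0.024],0]]'|egrep "pos|^force"
for i in 1 2 3; do python3 -m inch '[[[0,0,0.004],0],[[0,0,0.007],0],[[0,0,0.007],0],[[0,0,0.007],0]]'|egrep "pos|^force"; done
```

```text
position: [0.4865, 0.2471, 0.2184]
force: [0.1, 0.3, -0.4]
position: [0.4864, 0.247, 0.2162]
force: [0.5, 0.5, 0.7]
position: [0.4866, 0.2471, 0.2149]
force: [-1.2, -0.0, 4.2]
position: [0.4868, 0.2472, 0.2147]
force: [-4.4, -1.9, 10.4]
```

The knob top is at 0.215 and stalls at once, so the tip is on the floor at 0.050. I rise clear and hand in.

```bash
python3 -m inch '[[[0,0,-0.05],0],[[0,0,-0.15],0],[[0,0,-0.3],0],[[0,0,-0.4],0],[[0,0,-0.4],0],[[0,0,-0.4],0],[[0,0,-0.4],0]]'|egrep "pos|force"
python3 -c "
from rig import r
print(r.hand_in())"
```

```text
position: [0.4863, 0.247, 0.331]
force: [0.3, -0.3, -1.0]
finger_force: 0.0
the job is handed in; nothing more can be done
None
```

I handed the job in at about 21 s of the 72 s limit; no verdict came back. By my measurements the wheel stands at 7, the probe is on the flask's floor (tip about 50 mm above the table, which fits flask_a), the lever is locked at about 1.52 rad, and the gripper is clear of everything.

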